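Hold up the sanding drum that goes with the insert

ROBOT

A 6-joint arm with a two-finger parallel gripper is mounted at the origin on the work surface. World frame = base frame: x ahead of the robot, y to its left, z up, the work surface at z = 0. Lengths are in mm, angles in degrees, forces in N, time in s.
With the tool pointing down it reaches from about 425 to 925 mm from the base axis. Payload 12.5 kg.
Tool frame: the origin (TCP) lies on the centre line of the jaws, within the pads' length; the fingertips stand 17 mm ahead of it and the grasp point (between the pads) lies 2 mm behind it (manip.nose_length is the z of the fingertips in the tool frame, in mm); z points along the fingers, y is the line along which they close (so a half turn about z gives the same grasp; the last joint's range is limited). The gripper opens to 85 mm and grips with 20 to 120 N. Pads are 22 mm wide; open, the fingers measure 114 mm over their backs; the gripper's body (76 mm by 85 mm) begins 54 mm behind the grasp point. The pads swing forward as they close: fully open they stand 13 mm farther back than shut.
Start: joints at [66.715, 28.126, 89.318, -0, 62.55, -6.05], TCP at [185.16, 596.958, 248.327] pointing down, gripper open.
Joint ranges: [-177.58, 177.58], [-47.91, 125.51], [2.72, 160], [-65.01, 245.01], [3.68, 167.84], [-153.87, 153.87]. Speed limits (degrees/s): [127.2, 127.2, 159.86, 180, 180, 180].

INTERFACE

Orientations are given as a 3x3 rotation matrix whose columns are the frame's x, y, z axes.
In Python, from workcell import manip gives the robot as it stands.
- The arm moves only by the tool apply_moves, never from a script. Its argument "deltas" is one flat list of numbers, 7 for each row, row after row: the shift along the tool's x, y, z in mm, then the turn, a rotation vector about the tool's x, y, z in rad, then the finger opening in mm, from 0 to 85.4. A call has 1 to 12 rows; each row is the pose to reach, as a shift and turn from the pose commanded when the call began, along the tool's axes at that moment; what a row does not reach only later rows make up. A row lasts 1/12 s, in which the tool goes at most 41.7 mm and 7.16 degrees, less where a joint would pass 70% of its speed; a pose out of reach is approached as far as the arm can. A call with a gripper value outside its range is refused whole. The fingers move at their own pace and stop on an object; "force" is the grip in N (left out, the last holds). Time passes only in rows, so rows that repeat a pose let the fingers close. It gives the time, the measured TCP pose, the force, the opening and the grip force at its end, in the units of the state.
- manip.observe(): the state, without advancing time (a new reading comes with each control period).
- manip.camera(name): name is "side" or "top" or "wrist"; returns (picture, depth): 400x640x3 uint8, red, green, blue; 400x640 float32, mm along the optical axis (not along the pixel's ray), 0 where there is no reading.
- manip.camera_info(name): a dict with "intrinsics" (3x3 intrinsics, pixels), "dist" ([k1, k2, p1, p2, k3] as OpenCV has them; the pictures are not rectified), "R" (3x3) and "t" (3): a world point X has camera coordinates R X + t. Camera axes: x right, y down, z forward; pixel columns grow to the right and rows downward; lengths in mm; the calibration is good to about 2 mm. A picture is of the moment at which its call begins: read the wrist's pose just before it. camera_info takes no time and is no camera call; for the wrist camera it gives the pose at the moment of the call.
- manip.job_done(): hands the job in; it is judged then, once.
The state is a dict: "clock": time; "joint_pos": joint angles; "joint_velocities": joint speeds; "joint_efforts": joint torques, N m; "ee_pos": TCP position; "tcp_rot": TCP orientation; "contact_force": force on the tool from outside, world axes, zero at the start; "torque": the same for the moment, N m; "gripper_width": finger opening in mm; "finger_force": force on a finger pad.
Only numpy, scipy, OpenCV 4.12 (cv2) and the standard library are available. Lean on these libraries where they do the work, as an engineer would, in place of code of your own. Each camera call takes 0.05 s, during which the arm holds its last target. There are 200 camera calls.

TASK

The table insert lying on the plywood panel is the one for the next job: find the sanding drum in the wooden rack that goes with it, the widest drum that still passes through its hole. Lift that drum straight up off its post and hold it upright and still in the air, gripped by the robot alone, with its lower end higher than the tops of the drums left in the rack, so that I can look over its paper; finish while still holding it there. Take no other drum off, and leave the rack, the other drums, the inserts and the things around them where they are.

Things in the scene. Friction and masses are not known exactly. Their poses are not given: they have to be found in the camera images.
- rack: loose wooden drum rack, 0.6 kg, a block 90 mm (its x) by 350 mm (its y) by 22 mm high, standing on the counter, origin at the centre of its underside. Four upright wooden dowel posts, 10 mm in diameter and 50 mm high above the block (tops 72 mm above the counter), in a row along its y at -127.5, -42.5, 42.5 and 127.5 mm; one drum stands loosely over each post
- drum_19: sanding drum, 19 mm in diameter, 114 mm high: black rubber core wrapped in brown sandpaper, a steel washer around the bore at the top, a 13 mm bore right through; 45 g give or take a fifth. Origin at the centre of its lower end, z up its axis. At the start it stands over one of the rack's posts (which one varies), so origin 22 mm above the counter and its top at 136 mm
- drum_26: sanding drum, 26 mm in diameter, 114 mm high: black rubber core wrapped in brown sandpaper, a steel washer around the bore at the top, a 13 mm bore right through; 85 g give or take a fifth. Origin at the centre of its lower end, z up its axis. At the start it stands over one of the rack's posts (which one varies), so origin 22 mm above the counter and its top at 136 mm
- drum_38: sanding drum, 38 mm in diameter, 114 mm high: black rubber core wrapped in brown sandpaper, a steel washer around the bore at the top, a 13 mm bore right through; 170 g give or take a fifth. Origin at the centre of its lower end, z up its axis. At the start it stands over one of the rack's posts (which one varies), so origin 22 mm above the counter and its top at 136 mm
- drum_51: sanding drum, 51 mm in diameter, 114 mm high: black rubber core wrapped in brown sandpaper, a steel washer around the bore at the top, a 13 mm bore right through; 300 g give or take a fifth. Origin at the centre of its lower end, z up its axis. At the start it stands over one of the rack's posts (which one varies), so origin 22 mm above the counter and its top at 136 mm
- insert_small: loose table insert of the sander: flat black plastic disc 102 mm across, 5 mm thick, with a round hole of 32 mm in the middle. Origin at the centre of its underside (6 mm above the counter). One of the three inserts lies on the plywood panel, the other two in the grey tray; which one varies
- insert_medium: loose table insert of the sander: flat black plastic disc 102 mm across, 5 mm thick, with a round hole of 44 mm in the middle. Origin at the centre of its underside (6 mm above the counter). One of the three inserts lies on the plywood panel, the other two in the grey tray; which one varies
- insert_large: loose table insert of the sander: flat black plastic disc 102 mm across, 5 mm thick, with a round hole of 57 mm in the middle. Origin at the centre of its underside (6 mm above the counter). One of the three inserts lies on the plywood panel, the other two in the grey tray; which one varies
- panel: fixed plywood panel lying flat on the counter, 250 mm (its x) by 200 mm (its y), 6 mm thick, with a rectangular 34 x 100 mm hand hole 75 mm to the +x side of its centre; origin at the centre of its underside. The insert for the job lies on it, less than 80 mm from its origin. It lies to the left or to the right of the rack
- tray: fixed shallow open grey plastic tray, 260 mm (its x) by 135 mm (its y) by 22 mm high, walls and floor 6 mm, on the other side of the rack; origin at the centre of its underside. It holds the two inserts not wanted, more than 0.5 m from the panel's origin
- cleaning_stick: bystander: tan crepe-rubber block for cleaning sandpaper, 38 x 120 x 38 mm high, lying beyond the rack; origin at the centre of its underside
- glue: bystander: white plastic glue bottle with a red cap, 48 mm in diameter, 120 mm high, standing beyond the rack; origin at the centre of its underside
- spindle_wrench: bystander: flat open-ended steel wrench 130 mm long lying beyond the rack; origin under its middle
Not all that is in view belongs to the job. Leave any blue or turquoise look-alike of the drum_51 alone.

How it is judged (in metres and radians):
On the way:
1. the drum that goes with the insert on the panel is gripped and lifted clear of its post (lower end 80 mm above the counter or more), upright (((horizontal distance between insert_small and panel below 0.13 m and height (world z) of drum_26 above 0.08 m and angle between drum_26's own z axis and vertical below 0.2 rad and contact force between drum_26 and the fingers above 1 N) or (horizontal distance between insert_medium and panel below 0.13 m and height (world z) of drum_38 above 0.08 m and angle between drum_38's own z axis and vertical below 0.2 rad and contact force between drum_38 and the fingers above 1 N) or (horizontal distance between insert_large and panel below 0.13 m and height (world z) of drum_51 above 0.08 m and angle between drum_51's own z axis and vertical below 0.2 rad and contact force between drum_51 and the fingers above 1 N))), for 0.1 s.
At the end, for the whole second after the job is handed in: The matching drum (hole 32: 26 mm, 44: 38, 57: 51) is held by the fingers only, lower end over 138 mm up, within 0.10 rad of upright, under 20 mm/s and 0.15 rad/s, off rack and other drums. Other drums upright, within 30 mm of their places; rack, inserts, bystanders within 20 mm (((horizontal distance between insert_small and panel below 0.13 m and height (world z) of drum_26 above 0.138 m and angle between drum_26's own z axis and vertical below 0.1 rad and linear speed of drum_26 below 0.02 m/s and angular speed of drum_26 below 0.15 rad/s and contact force between drum_26 and the fingers above 1 N and contact force between drum_26 and rack below 0.2 N and contact force between drum_26 and drum_19 below 0.2 N and contact force between drum_26 and drum_38 below 0.2 N and contact force between drum_26 and drum_51 below 0.2 N and distance of each of drum_19, drum_38, drum_51 from where it was at the start of the episode below 0.03 m and angle between each of drum_19, drum_38, drum_51's own z axis and vertical below 0.2 rad) or (horizontal distance between insert_medium and panel below 0.13 m and height (world z) of drum_38 above 0.138 m and angle between drum_38's own z axis and vertical below 0.1 rad and linear speed of drum_38 below 0.02 m/s and angular speed of drum_38 below 0.15 rad/s and contact force between drum_38 and the fingers above 1 N and contact force between drum_38 and rack below 0.2 N and contact force between drum_38 and drum_19 below 0.2 N and contact force between drum_38 and drum_26 below 0.2 N and contact force between drum_38 and drum_51 below 0.2 N and distance of each of drum_19, drum_26, drum_51 from where it was at the start of the episode below 0.03 m and angle between each of drum_19, drum_26, drum_51's own z axis and vertical below 0.2 rad) or (horizontal distance between insert_large and panel below 0.13 m and height (world z) of drum_51 above 0.138 m and angle between drum_51's own z axis and vertical below 0.1 rad and linear speed of drum_51 below 0.02 m/s and angular speed of drum_51 below 0.15 rad/s and contact force between drum_51 and the fingers above 1 N and contact force between drum_51 and rack below 0.2 N and contact force between drum_51 and drum_19 below 0.2 N and contact force between drum_51 and drum_26 below 0.2 N and contact force between drum_51 and drum_38 below 0.2 N and distance of each of drum_19, drum_26, drum_38 from where it was at the start of the episode below 0.03 m and angle between each of drum_19, drum_26, drum_38's own z axis and vertical below 0.2 rad)) and distance of each of rack, insert_small, insert_medium, insert_large, cleaning_stick, glue, spindle_wrench from where it was at the start of the episode below 0.02 m); the arm keeps its last pose, push and grip.
It fails at once if a drum other than the right one is moved more than 30 mm (distance of drum_19 from where it was at the start of the episode above 0.03 m or (not (horizontal distance between insert_small and panel below 0.13 m) and distance of drum_26 from where it was at the start of the episode above 0.03 m) or (not (horizontal distance between insert_medium and panel below 0.13 m) and distance of drum_38 from where it was at the start of the episode above 0.03 m) or (not (horizontal distance between insert_large and panel below 0.13 m) and distance of drum_51 from where it was at the start of the episode above 0.03 m)).
It fails at once if a drum is tipped more than 0.35 rad (dropped or knocked over) (angle between any of drum_19, drum_26, drum_38, drum_51's own z axis and vertical above 0.35 rad).
It fails at once if the rack is lifted, tipped or moved more than 20 mm (distance of rack from where it was at the start of the episode above 0.02 m or angle between rack's own z axis and vertical above 0.1 rad).
It fails at once if an insert or a bystander is moved more than 20 mm (distance of any of insert_small, insert_medium, insert_large, cleaning_stick, glue, spindle_wrench from where it was at the start of the episode above 0.02 m).
It also fails if it takes over 35 s, if anything falls off the work surface, if the arm or the gripper's body presses on something with over 40 N, if the wrist force passes 120 N, or if a joint passes its speed limit or range.

## Working session

There is one attempt and no reset: what is moved stays moved. The work goes in short steps, Python scripts to look and compute and a tool call to move; the robot and the scene stay as the last step left them, time stands still between calls to the robot, and variables do not carry over. Pictures are saved under pics/ and viewed, at most 10 in all, crops included, and the job is handed in when it is done.

Besides the shell and the picture viewer there is one more tool, called after "Request:" as name(argument=value, ...), one argument or row to a line, values as JSON. apply_moves: Moves the arm, as the interface text tells. Its arguments: {"type":"object","properties":{"deltas":{"type":"array"},"force":{"type":"number"}},"required":["deltas"]}

```bash
mkdir -p pics
python3 - <<'E'
from workcell import manip
import cv2,numpy as np
for n in("top","side"):
    p,d=manip.camera(n); cv2.imwrite(f"pics/{n}.png",p[:,:,::-1]); np.savez(f"{n}.npz",p=p,d=d)
    i=manip.camera_info(n); print(n,{k:np.round(v,3).tolist() for k,v in i.items() if k!='name'})
s=manip.observe(); print(s['ee_pos'],np.round(s['tcp_rot'],3),s['clock'],manip.nose_length)
E
```

```text
top {'intrinsics': [[512.38, 0.0, 313.875], [0.0, 512.38, 205.169], [0.0, 0.0, 1.0]], 'dist': [-0.037, 0.0, 0.0, 0.0, 0.0], 'R': [[-0.02, -1.0, -0.002], [-0.988, 0.02, -0.151], [0.151, -0.001, -0.989]], 't': [-11.655, 565.15, 1438.402]}
side {'intrinsics': [[388.051, 0.0, 316.553], [0.0, 388.051, 196.929], [0.0, 0.0, 1.0]], 'dist': [-0.097, 0.0, 0.0, 0.0, 0.0], 'R': [[0.996, -0.086, 0.021], [-0.041, -0.663, -0.748], [0.078, 0.744, -0.664]], 't': [-553.57, 67.637, 1052.018]}
[185.09589463 596.77251956 247.79977044] [[-0.955  0.296 -0.   ]
 [ 0.296  0.955 -0.001]
 [ 0.    -0.001 -1.   ]] 0.1 17.0
```

View pics/top.png

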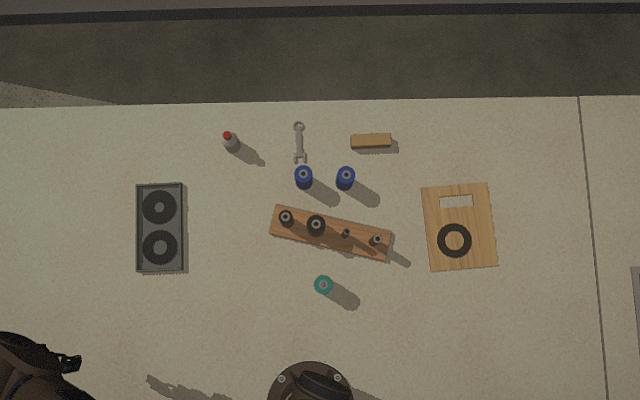

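View pics/side.png

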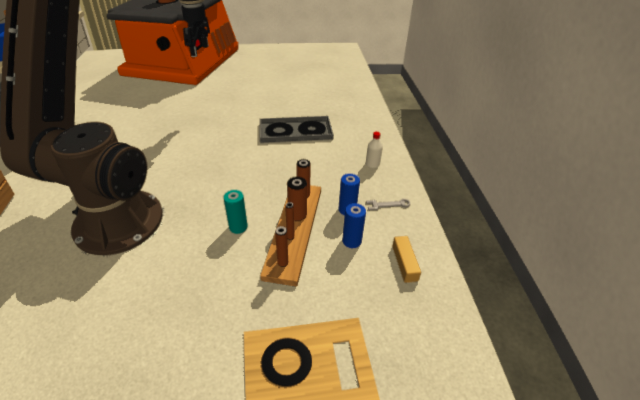

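The top view shows four drums in the rack, left to right at about (285,216), (316,224), (346,233) and (376,239). The insert on the panel is at (454,240) and the two in the tray are at (159,207) and (159,247). The blue and turquoise cylinders at (303,175), (345,175) and (323,284) are look-alikes that stand free of the rack. Next I'll measure the sizes.

```bash
cat > h.py <<'E'
import cv2,numpy as np
from workcell import manip
def cast(uv,z,i):
    n=cv2.undistortPoints(np.float32(uv).reshape(-1,1,2),np.array(i["intrinsics"]),np.array(i["dist"])).reshape(-1,2)
    R=np.array(i["R"]);t=np.array(i["t"]);C=-R.T@t
    D=np.c_[n,np.ones(len(n))]@R
    return C+D*((z-C[2])/D[:,2])[:,None]
E
python3 - <<'E'
from h import *
f=np.load("top.npz");p=f["p"];d=f["d"];i=manip.camera_info("top")
g=cv2.cvtColor(p,cv2.COLOR_RGB2GRAY)
for nm,(u,v),z in(("panel",(454,240),11),("trayA",(159,207),11),("trayB",(159,247),11)):
    w=24;c=cv2.resize(g[v-w:v+w,u-w:u+w],None,fx=8,fy=8,interpolation=cv2.INTER_CUBIC)
    lo=c[int(8*w)-4:8*w+4,8*w-4:8*w+4].mean(); m=(c>(lo+c.min())/2).astype(np.uint8)
    n,l,s,_=cv2.connectedComponentsWithStats(m); k=l[8*w,8*w]
    cn=max(cv2.findContours((l==k).astype(np.uint8),0,1)[0],key=cv2.contourArea).reshape(-1,2)
    q=cast((cn+.5)/8-.5+[u-w,v-w],z,i)[:,:2].astype(np.float32)
    e=cv2.fitEllipse(q);print(nm,np.round(e[0]),np.round(e[1],1),"lo",lo,c.min())
# points in drum top band from depth
R=np.array(i["R"]);t=np.array(i["t"])
vv,uu=np.mgrid[190:262,262:400]
K=np.array(i["intrinsics"]);n=cv2.undistortPoints(np.float32(np.c_[uu.ravel(),vv.ravel()]).reshape(-1,1,2),K,np.array(i["dist"])).reshape(-1,2)
P=(np.c_[n,np.ones(len(n))]*d[vv,uu].ravel()[:,None]-t)@R
m=((P[:,2]>126)&(P[:,2]<146)).reshape(vv.shape).astype(np.uint8)
n_,l,s,c=cv2.connectedComponentsWithStats(m)
for k in range(1,n_):
    if s[k,4]<8: continue
    cc=c[k]+[262,190]; q=P[(l==k).ravel()]
    mm=(l==k).astype(np.uint8); cn=cv2.findContours(mm,0,1)[0][0]
    (x,y),r=cv2.minEnclosingCircle(cn)
    print("drum px",np.round(cc,1),"xyz",np.round(cast([[x+262,y+190]],136,i)[0]),"dia",round((2*r+1)*1438/512*.88,1),"area",s[k,4],np.round(q.mean(0)))
a=cv2.resize(p[185:275,260:400,::-1],None,fx=5,fy=5,interpolation=cv2.INTER_CUBIC)
b=cv2.resize(p[215:265,420:490,::-1],None,fx=2,fy=2)
a=a.copy(); cv2.imwrite("pics/crop.png",a)
E
```

```text
panel [ 458. -431.] [55.8 57.1] lo 119.75 29
trayA [574. 437.] [29.3 31.4] lo 87.296875 34
trayB [455. 432.] [41.6 44.6] lo 84.03125 28
drum px [284.6 217. ] xyz [520.  57. 136.] dia 37.5 area 146 [520.  57. 135.]
drum px [315.2 224.1] xyz [499. -25. 136.] dia 49.1 area 268 [499. -25. 135.]
drum px [346.  231.5] xyz [ 477. -107.  136.] dia 20.2 area 27 [ 477. -108.  135.]
drum px [376.5 238.8] xyz [ 456. -189.  136.] dia 27.0 area 65 [ 456. -189.  135.]
```

View pics/crop.png

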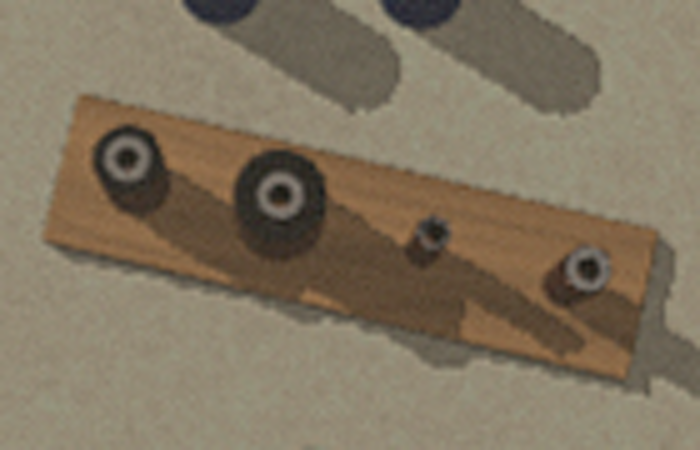

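Ray casting gives a panel hole of about 57 mm, so that is insert_large. The tray holes come out at about 30 and 44 mm, which fits the other two.

The four rack drums measure:

| Pixel | Measured diameter | Drum |
|---|---|---|
| (285,217) | about 38 mm | drum_38 |
| (315,224) | about 49 mm | drum_51 |
| (346,231) | about 20 mm | drum_19 |
| (376,239) | about 27 mm | drum_26 |

The match is drum_51, black and brown, at world (499,-25) with its top at 136. The crop confirms this: it is the second and widest drum in the rack, and not blue. I'll approach it with the jaws closing across the row.

Request:
apply_moves(
  deltas=[-370, -196, 0, 0, 0, 0.75, 85, -370, -196, 0, 0, 0, 0.75, 85, -370, -196, 0, 0, 0, 0.75, 85, -370, -196, 0, 0, 0, 0.75, 85, -370, -196, 0, 0, 0, 0.75, 85, -370, -196, 0, 0, 0, 0.75, 85, -370, -196, 0, 0, 0, 0.75, 85, -370, -196, 0, 0, 0, 0.75, 85, -370, -196, 0, 0, 0, 0.75, 85, -370, -196, 0, 0, 0, 0.75, 85, -370, -196, 0, 0, 0, 0.75, 85, -370, -196, 0, 0, 0, 0.75, 85],
  force=50,
)

```text
clock: 1.1
ee_pos: [481.7, 298.4, 247.9]
tcp_rot: [[-0.494, 0.87, -0.001], [0.87, 0.494, -0.0], [0.0, -0.001, -1.0]]
contact_force: [-0.1, -0.3, 0.3]
gripper_width: 84.8
finger_force: 0.0
```

```bash
cat >> h.py <<'E'
def go(x,y,z,yaw):
    s=manip.observe();R=np.array(s['tcp_rot'])
    print(s['clock'],np.round(s['ee_pos'],1),"yaw",np.degrees(np.arctan2(R[1,1],R[0,1])).round(1),"tilt",np.degrees(np.arccos(-R[2,2])).round(2))
    print("delta",np.round(R.T@(np.array([x,y,z])-s['ee_pos']),1),"rotz",-np.radians(yaw-np.degrees(np.arctan2(R[1,1],R[0,1]))).round(3))
E
python3 -c "
from h import *
go(499,-25,235,-14.6)"
```

```text
1.1 [481.7 298.4 247.9] yaw 29.6 tilt 0.04
delta [-289.8 -144.6   12.9] rotz 0.771
```

Request:
apply_moves(
  deltas=[-290, -145, 8, 0, 0, 0.77, 85, -290, -145, 8, 0, 0, 0.77, 85, -290, -145, 8, 0, 0, 0.77, 85, -290, -145, 8, 0, 0, 0.77, 85, -290, -145, 8, 0, 0, 0.77, 85, -290, -145, 8, 0, 0, 0.77, 85, -290, -145, 8, 0, 0, 0.77, 85, -290, -145, 8, 0, 0, 0.77, 85, -290, -145, 8, 0, 0, 0.77, 85, -290, -145, 8, 0, 0, 0.77, 85],
)

```text
clock: 1.93
ee_pos: [498.5, -23.8, 240.1]
tcp_rot: [[0.249, 0.968, -0.0], [0.968, -0.249, 0.0], [0.0, -0.001, -1.0]]
contact_force: [0.6, 0.7, -0.9]
gripper_width: 85.3
finger_force: 0.0
```

Run:
```python
from h import *
i=manip.camera_info("wrist");p,d=manip.camera("wrist");cv2.imwrite("pics/w.png",p[:,:,::-1])
R=np.array(i["R"]);t=np.array(i["t"])
vv,uu=np.mgrid[0:400,0:640]
n=cv2.undistortPoints(np.float32(np.c_[uu.ravel(),vv.ravel()]).reshape(-1,1,2),np.array(i["intrinsics"]),np.array(i["dist"])).reshape(-1,2)
P=(np.c_[n,np.ones(len(n))]*d.ravel()[:,None]-t)@R
m=((P[:,2]>129)&(P[:,2]<143)&(d.ravel()>0)).reshape(400,640).astype(np.uint8)
N,l,s,c=cv2.connectedComponentsWithStats(m)
for k in range(1,N):
    if s[k,4]<300: continue
    cn=max(cv2.findContours((l==k).astype(np.uint8),0,1)[0],key=cv2.contourArea).reshape(-1,2)
    q=cast(cn,136,i)[:,:2].astype(np.float32);(a,r)=cv2.minEnclosingCircle(q)
    print(np.round(c[k]),s[k],np.round(a,1),"dia",round(2*r,1))
go(499,-25,102,-14.6)
```

```text
[328.  80.] [ 297   48   63   66 2810] [523.8  55.7] dia 38.1
[327. 208.] [ 291  173   74   72 3883] [502.6 -24.5] dia 51.6
[326. 313.] [314 300  25  26 396] [ 481.3 -105.1] dia 23.3
[325. 389.] [310 381  31  15 302] [ 461.4 -181.9] dia 25.2
1.9833 [498.4 -22.8 240.2] yaw -14.3 tilt 0.03
delta [ -2.    1.2 138.2] rotz 0.005
```

View pics/w.png

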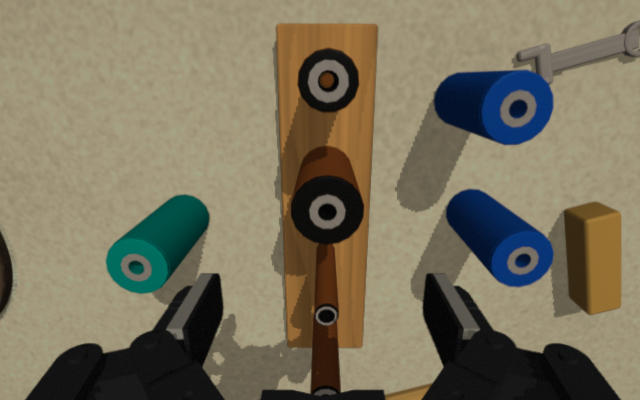

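The wrist view shows the 51 mm drum at (327,208), between the open pads at about x=215 and x=430. It measures 51.6 mm at (502.6,-24.5), against (499,-25) from the top view, so I'll aim at 501.5. Both neighbours are clear of the fingers.

Request:
apply_moves(
  deltas=[0, 3, 25, 0, 0, 0, 85, 0, 3, 50, 0, 0, 0, 85, 0, 3, 75, 0, 0, 0, 85, 0, 3, 95, 0, 0, 0, 85, 0, 3, 112, 0, 0, 0, 85, 0, 3, 125, 0, 0, 0, 85, 0, 3, 134, 0, 0, 0, 85, 0, 3, 138, 0, 0, 0, 85, 0, 3, 138, 0, 0, 0, 85],
)

```text
clock: 2.73
ee_pos: [501.5, -23.2, 101.8]
tcp_rot: [[0.246, 0.969, -0.001], [0.969, -0.246, 0.0], [0.0, -0.001, -1.0]]
contact_force: [-0.1, -0.3, -0.4]
gripper_width: 85.1
finger_force: 0.0
```

Run:
```python
from h import *
go(501.5,-25,102,-14.6)
p,d=manip.camera("wrist");cv2.imwrite("pics/w2.png",p[:,:,::-1])
```

```text
2.7333 [501.5 -23.2 101.8] yaw -14.2 tilt 0.06
delta [-1.7  0.5 -0.2] rotz 0.006
```

View pics/w2.png

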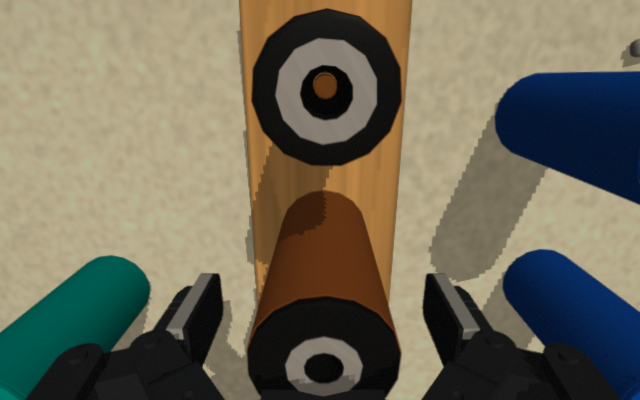

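The drum's washer centre at (324,368) sits midway between the pads at x≈215 and x≈430. I'll shift 2 mm along tool x and close.

Request:
apply_moves(
  deltas=[-1.5, 0.5, 0, 0, 0, 0, 85, -1.5, 0.5, 0, 0, 0, 0, 65, -1.5, 0.5, 0, 0, 0, 0, 58, -1.5, 0.5, 0, 0, 0, 0, 54, -1.5, 0.5, 0, 0, 0, 0, 51, -1.5, 0.5, 0, 0, 0, 0, 48, -1.5, 0.5, 0, 0, 0, 0, 45, -1.5, 0.5, 0, 0, 0, 0, 45, -1.5, 0.5, 0, 0, 0, 0, 45, -1.5, 0.5, 0, 0, 0, 0, 45],
  force=50,
)

```text
clock: 3.62
ee_pos: [501.7, -25.9, 103.0]
tcp_rot: [[0.247, 0.969, 0.001], [0.969, -0.247, -0.0], [0.0, 0.001, -1.0]]
contact_force: [-2.6, 1.1, 7.7]
gripper_width: 50.3
finger_force: 50.3
```

Gripped at 50 mm opening. Now a slow vertical lift of 20 mm first, then the rest.

Request:
apply_moves(
  deltas=[0, 0, -2, 0, 0, 0, 45, 0, 0, -6, 0, 0, 0, 45, 0, 0, -12, 0, 0, 0, 45, 0, 0, -20, 0, 0, 0, 45, 0, 0, -20, 0, 0, 0, 45],
)

```text
clock: 4.03
ee_pos: [502.3, -26.0, 123.8]
tcp_rot: [[0.247, 0.969, 0.002], [0.969, -0.247, -0.0], [0.0, 0.002, -1.0]]
contact_force: [0.6, 0.5, -3.0]
gripper_width: 51.0
finger_force: 52.4
```

Run:
```python
from h import *
go(501.5,-25,245,-14.6); s=manip.observe();print(s['contact_force'],s['finger_force'],s['torque'])
p,d=manip.camera("side");cv2.imwrite("pics/s2.png",cv2.resize(p[120:320,180:400,::-1],None,fx=3,fy=3))
```

```text
4.0333 [502.3 -26.  123.8] yaw -14.3 tilt 0.12
delta [   0.8   -0.8 -121.2] rotz 0.005
[ 0.61353395  0.48987199 -2.99569169] 52.40174129605293 [-0.02605812  0.02002906 -0.00577331]
```

View pics/s2.png

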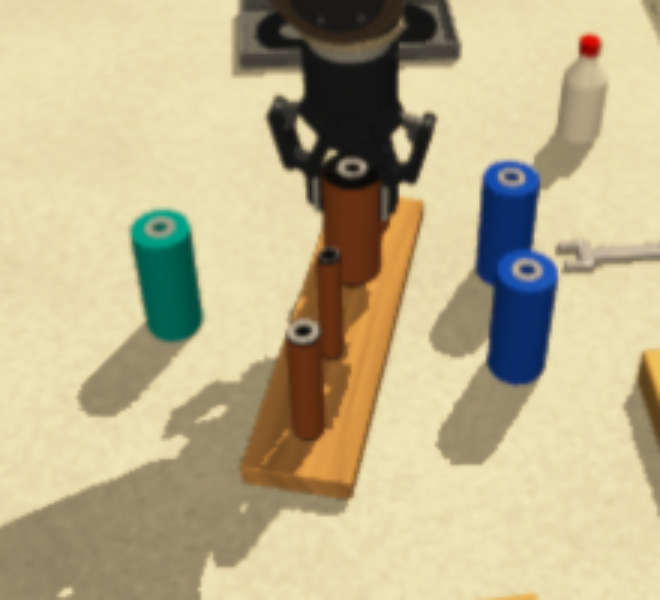

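The drum at crop (352,220) is held and has come up with the gripper. The force reading of -3 N matches a 300 g drum, and the rack hasn't moved. I'll carry on up.

Request:
apply_moves(
  deltas=[0, 0, -6, 0, 0, 0, 45, 0, 0, -16, 0, 0, 0, 45, 0, 0, -30, 0, 0, 0, 45, 0, 0, -46, 0, 0, 0, 45, 0, 0, -62, 0, 0, 0, 45, 0, 0, -78, 0, 0, 0, 45, 0, 0, -94, 0, 0, 0, 45, 0, 0, -108, 0, 0, 0, 45, 0, 0, -120, 0, 0, 0, 45, 0, 0, -127, 0, 0, 0, 45, 0, 0, -130, 0, 0, 0, 45, 0, 0, -130, 0, 0, 0, 45],
)

```text
clock: 5.08
ee_pos: [501.8, -25.9, 252.9]
tcp_rot: [[0.247, 0.969, 0.001], [0.969, -0.247, -0.0], [0.0, 0.001, -1.0]]
contact_force: [0.2, -0.1, -3.5]
gripper_width: 50.5
finger_force: 52.5
```

Request:
apply_moves(
  deltas=[0, 0, 0, 0, 0, 0, 45, 0, 0, 0, 0, 0, 0, 45, 0, 0, 0, 0, 0, 0, 45, 0, 0, 0, 0, 0, 0, 45, 0, 0, 0, 0, 0, 0, 45, 0, 0, 0, 0, 0, 0, 45],
)

```text
clock: 5.58
ee_pos: [501.7, -25.9, 252.1]
tcp_rot: [[0.247, 0.969, -0.0], [0.969, -0.247, 0.0], [0.0, -0.0, -1.0]]
contact_force: [0.5, -0.4, -3.8]
gripper_width: 50.5
finger_force: 52.5
```

Run:
```python
from h import *
p,d=manip.camera("side");cv2.imwrite("pics/s3.png",cv2.resize(p[60:320,160:420,::-1],None,fx=2.2,fy=2.2))
go(501.5,-25,254,-14.6)
# measured drum points by depth: column of the held drum's paper
i=manip.camera_info("side");R=np.array(i["R"]);t=np.array(i["t"])
vv,uu=np.mgrid[0:400,0:640]
n=cv2.undistortPoints(np.float32(np.c_[uu.ravel(),vv.ravel()]).reshape(-1,1,2),np.array(i["intrinsics"]),np.array(i["dist"])).reshape(-1,2)
P=(np.c_[n,np.ones(len(n))]*d.ravel()[:,None]-t)@R
c=p.reshape(-1,3).astype(int)
m=(np.hypot(P[:,0]-501.5,P[:,1]+26)<32)&(P[:,2]>90)&(c[:,0]>c[:,2]+25)
q=P[m];print(len(q),"paper z",np.percentile(q[:,2],[1,50,99]))
for a,b in((160,185),(185,210),(210,240)):
    k=q[(q[:,2]>a)&(q[:,2]<b)];print(a,len(k),np.round(k.mean(0),1) if len(k) else "")
```

```text
5.6333 [501.7 -25.9 252.2] yaw -14.3 tilt 0.01
delta [ 0.8 -0.5 -1.8] rotz 0.005
1018 paper z [174.172127   245.10796706 533.80294205]
160 80 [498.7 -44.7 178.9]
185 173 [498.4 -44.4 197.5]
210 222 [499.3 -44.6 225.2]
```

View pics/s3.png

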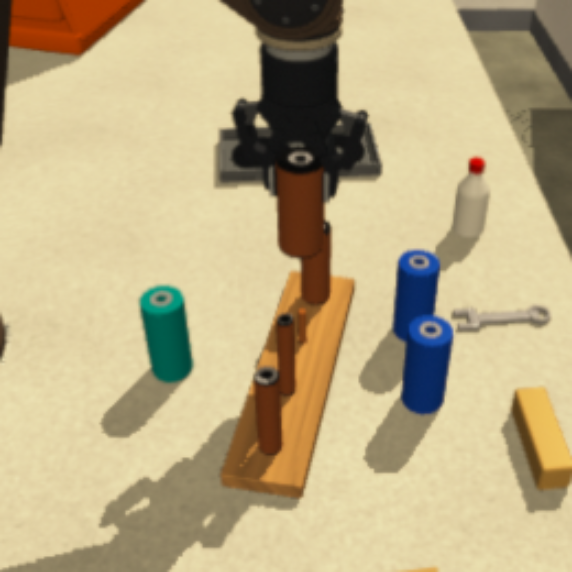

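The 51 mm drum at crop (300,205) hangs upright with its lower end at about 172 mm and less than 1 mm of sideways drift over 46 mm of height. The empty post shows at (302,325), the other three drums are still standing, and nothing else has moved.

```bash
python3 -c "
from workcell import manip
print(manip.job_done())"
```

```text
the job is handed in; nothing more can be done
None
```

I handed the job in with drum_51, which matches the 57 mm insert on the panel, held upright and still by the gripper, its lower end about 172 mm above the counter. The other drums, the rack and the items in the final side view looked undisturbed; no verdict came back.

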